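Open the filter cover of a fan diffuser

TASK

Press the snap tab on the diffuser's deck all the way down, then push the released cover off its seat, along the deck past the tab, until the scent-pad well under it is fully open and the cover lies flat on the deck. Only press and push with the fingertips: do not lift the cover, do not force it past the raised tab, do not press the round power button, and leave everything else on the table where it stands.

Things in the scene. Friction and masses are not known exactly. Their poses are not given: they have to be found in the camera images.
- diffuser: Low white fan diffuser, fixed, x -70 to +115 mm, y -155 to +155 mm; origin on the table under the channel's middle, z up. Flat deck 45 mm above the table. A level channel 110 mm wide (x -55 to +55) runs along y between rails (tops at 52 mm), from a back wall at y = -137.5 (top 53.5) to an end stop at y = +145 (top 52). The cover leaves its seat towards +y of this frame.
- cover: Loose grey cover, 104 mm (x) by 110 mm (y), 0.08 to 0.17 kg; origin at the centre of its underside, axes as the diffuser's. It stands on 3.5 mm high runners along its sides; plate 3.5 to 8.5 mm above the origin. Seated with its origin at y = -80 mm on the diffuser's deck; the well is fully open from y = +15 mm on, the end stop halts it at +90 mm. It slides easily once the tab is down.
- well (a point): Middle of the scent-pad well's mouth, at deck height: a pit 68 mm (x) by 80 mm (y), 27 mm deep, with a white pad in it, hidden by the cover at the start; axes as the diffuser's.
- cover_rib (a point): Centre, half-way up, of the finger rib on the cover: 56 mm long (x), 10 mm thick (y), 14 mm tall above the plate, 10 mm to the -y side of the cover's centre. Behind it (-y) 40 mm of flat plate, its top 7 mm below this point, leaves room for a fingertip to push the rib towards +y.
- tab_press (a point): Point to press on the flat top of the snap tab, a grey rectangle 26 mm (x) by 40 mm (y) standing up to 9 mm above the deck just in front of the cover's +y edge. The point is 6 mm to the +y side of the tab's middle and 27 mm from the cover's edge. It moves down with the tab.
- tab (a joint): Travel of the snap tab in m: 0 fully up (blocks the cover), 0.008 fully down, its top then 1 mm above the deck. Pressed straight down against about 6 N of friction; it stays where it is left, no spring. From 0.0055 on the cover passes over it. It may start up to 0.0015 down.
- power (a joint): Travel of the round power button (18 mm across) on the strip on the +x side of the diffuser, in m: 0 is out, 0.004 fully pressed. Leave it alone.
- power_top (a point): Centre of the top of the round power button.
- dropper_a: small amber dropper bottle, 32 mm across, 75 mm tall, standing near the +y end of the diffuser; origin at the centre of its underside. Leave it alone.
- dropper_b: small amber dropper bottle like the others, near the +y end of the diffuser; origin at the centre of its underside. Leave it alone.
- dropper_c: small amber dropper bottle like the others, near the -y end of the diffuser; origin at the centre of its underside. Leave it alone.
- ethanol: big amber bottle with a red cap, 80 mm across, 190 mm tall, at the left of the table; origin at the centre of its underside. Leave it alone.
- clear_bottle: clear plastic bottle, 72 mm across, 180 mm tall, at the left; origin at the centre of its underside. Leave it alone.
- jar: glass jar with a metal lid, 80 mm across, 90 mm tall, at the left near the robot; origin at the centre of its underside. Leave it alone.
- spray: slim blue bottle, 38 mm across, 140 mm tall, at the right; origin at the centre of its underside. Leave it alone.
- case: black case, 100 x 160 x 70 mm, at the right; origin at the centre of its underside. Leave it alone.
There are look-alikes about, which are no part of the job. Leave any blue or purple look-alike of the cover alone.

How it is judged:
By the outcome, as a careful person would: the job done as asked, in the order asked, and still so for the second after the job is handed in, with the robot touching nothing.
It also fails if it takes over 40 s, if anything falls off the work surface, if the arm or the gripper's body presses on something with over 40 N, if the wrist force passes 120 N, or if a joint passes its speed limit or range.

ROBOT

A 7-joint arm with a two-finger parallel gripper is mounted at the origin on the work surface. World frame = base frame: x ahead of the robot, y to its left, z up, the work surface at z = 0. Lengths are in m, angles in rad, forces in N, time in s.
With the tool pointing down it reaches from about 0.35 to 0.9 m from the base axis. Payload 7.2 kg.
Tool frame: the origin (TCP) lies between the finger pads; the fingertips stand 8 mm ahead of it and the grasp point (between the pads) lies 11 mm behind it; z points along the fingers, y is the direction in which the jaws open and shut (so a half turn about z gives the same grasp; the last joint's range is limited). The gripper opens to 85 mm and grips with 20 to 120 N. Pads are 22 mm wide; open, the fingers measure 114 mm over their backs; the gripper's body (76 mm by 85 mm) begins 54 mm behind the grasp point. The pads swing forward as they close: fully open they stand 13 mm farther back than shut.
Start: joints at [-1.267, 0.411, -0.013, 1.596, 0.006, 1.134, -0.082], TCP at [0.227, 0.582, 0.239] pointing down, gripper open.
Joint ranges: [-2.95, 2.95], [-0.29, 1.99], [-1.47, 1.44], [0.14, 2.54], [-1.03, 4.17], [0.13, 1.85], [-2.86, 2.86]. Speed limits (rad/s): [2.39, 2.39, 3.01, 3.01, 3.14, 3.14, 3.14].

INTERFACE

Orientations are given as a 3x3 rotation matrix whose columns are the frame's x, y, z axes.
In Python, from cell import ctrl gives the robot as it stands.
- The arm moves only by the tool move_arm, never from a script. Its argument "moves" is a list of rows, each an object with "slide": the shift along the world's x, y, z in mm, a list of three; "turn": the turn about the world's z in degrees. A call has exactly 8 rows; each row is the pose to reach, as a shift and turn from the pose measured when the call began; what a row does not reach only later rows make up. A row lasts 1/12 s, in which the tool goes at most 41.7 mm and 7.16 degrees, less where a joint would pass 70% of its speed; a pose out of reach is approached as far as the arm can. A call with a gripper value outside its range is refused whole. "hand" is the finger opening in mm, from 0 to 85.4, set as the call begins (left out, the last holds). The fingers move at their own pace and stop on an object; the grip force is fixed at half the most. Time passes only in rows, so rows that repeat a pose let the fingers close, or fill a call up. It gives the time, the measured TCP pose, the force and the opening at its end, in the units of the state.
- ctrl.observe(): the state, without advancing time (a new reading comes with each control period).
- ctrl.get_image(name): name is "side" or "top" or "wrist"; returns a dict with "color" (420x560x3 uint8, red, green, blue), "camera_matrix" (3x3 intrinsics, pixels), "camera_from_world" (4x4, takes a point from world to camera coordinates); the wrist camera has in their place "T_tool_cam" (4x4, takes a point from camera to tool coordinates, whose origin is the TCP and whose axes are the flange's). Camera axes: x right, y down, z forward; pixel columns grow to the right and rows downward; lengths in m; the calibration is good to about 2 mm. A picture is of the moment at which its call begins: read the wrist's pose just before it. There is no depth.
- ctrl.hand_in(): hands the job in, once; it reports no verdict.
The state is a dict: "time_s": time; "joint_pos": joint angles; "joint_vel": joint speeds; "tau": joint torques, N m; "tcp_pos": TCP position; "eef_rot": TCP orientation; "wrist_force": force on the tool from outside, world axes, zero at the start; "ft_torque": the same for the moment, N m; "width": finger opening in m.
Only numpy, scipy, OpenCV 4.12 (cv2) and the standard library are available. Lean on these libraries where they do the work, as an engineer would, in place of code of your own. Each camera call takes 0.05 s, during which the arm holds its last target. There are 200 camera calls.

## Working session

There is one attempt and no reset: what is moved stays moved. The work goes in short steps, Python scripts to look and compute and a tool call to move; the robot and the scene stay as the last step left them, time stands still between calls to the robot, and variables do not carry over. Pictures are saved under pics/ and viewed, about 8 in all and at most 12, crops included, and the job is handed in when it is done.

Besides the shell and the picture viewer there is one more tool, called after "Call:" as name([rows], argument=value, ...), one row to a line, values as JSON. move_arm: Moves the arm, as the interface text tells. Its arguments: {"type":"object","properties":{"moves":{"type":"array","items":{"type":"object","properties":{"slide":{"type":"array","items":{"type":"number"}},"turn":{"type":"number"}}}},"hand":{"type":"number"}},"required":["moves"]}

```bash
mkdir -p pics; python3 - <<'E'
from cell import ctrl
import cv2,numpy as np
s=ctrl.observe();print(s['tcp_pos'],s['eef_rot'],s['width'],s['time_s'])
for n in("top","side"):
    d=ctrl.get_image(n);cv2.imwrite(f"pics/{n}0.png",d["color"][...,::-1])
    np.savez(f"{n}0.npz",**d);print(n,d["camera_matrix"].round(1).tolist(),d["camera_from_world"].round(3).tolist())
E
```

```text
[0.22691759 0.58182222 0.23843603] [[-9.31679456e-01  3.63281115e-01 -4.73145304e-04]
 [ 3.63281400e-01  9.31678143e-01 -1.56917402e-03]
 [-1.29232147e-04 -1.63385208e-03 -9.99998657e-01]] 0.08521180889768194 0.0
top [[520.6, 0.0, 272.5], [0.0, 520.6, 202.4], [0.0, 0.0, 1.0]] [[-0.011, -1.0, -0.017, -0.022], [-0.984, 0.014, -0.176, 0.464], [0.176, 0.014, -0.984, 1.494], [0.0, 0.0, 0.0, 1.0]]
side [[486.2, 0.0, 279.9], [0.0, 486.2, 211.8], [0.0, 0.0, 1.0]] [[0.998, -0.064, 0.02, -0.487], [-0.025, -0.644, -0.765, 0.054], [0.062, 0.763, -0.644, 1.342], [0.0, 0.0, 0.0, 1.0]]
```

View pics/top0.png

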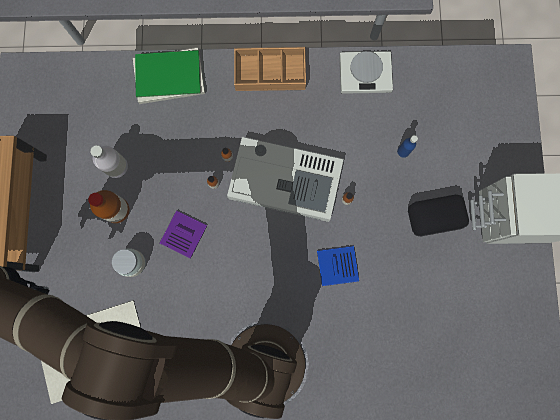

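View pics/side0.png

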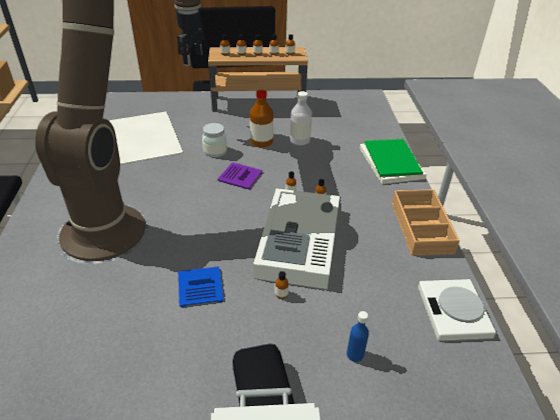

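The top view shows the diffuser at about (287,175). The cover is at (313,188), the tab at (285,185), the power button at (260,150), and the droppers at (226,153), (212,181) and (348,197). The cover leaves toward image left (world +y). I'll zoom in on both views.

```bash
python3 - <<'E'
import cv2,numpy as np
a=cv2.imread("pics/top0.png")[125:225,220:360];b=cv2.imread("pics/side0.png")[180:295,245:350]
a=cv2.resize(a,None,fx=4,fy=4,interpolation=cv2.INTER_CUBIC);b=cv2.resize(b,None,fx=2.2,fy=2.2)
o=np.zeros((400,800,3),np.uint8);o[:400,:560]=a;o[:b.shape[0],560:560+b.shape[1]]=b[:, :240];cv2.imwrite("pics/c0.png",o)
E
```

```text
(no output)
```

View pics/c0.png

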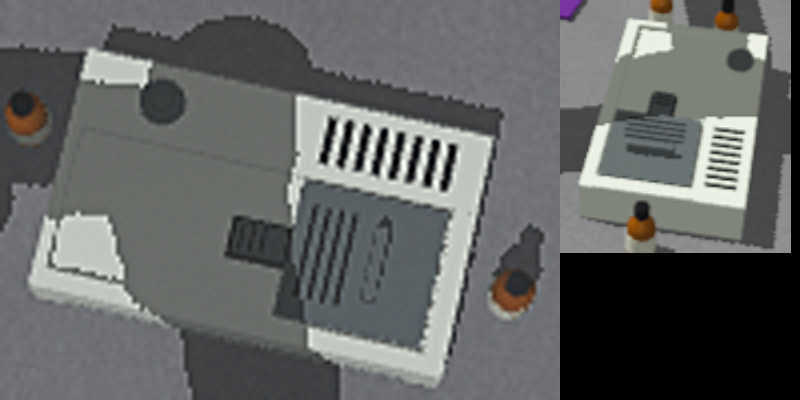

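```bash
cat > h.py <<'E'
import numpy as np
def ray(K,T,p,z):
    R,t=T[:3,:3],T[:3,3];o=-R.T@t;d=R.T@np.linalg.solve(K,[p[0],p[1],1.]);return o+d*(z-o[2])/d[2]
E
python3 - <<'E'
import numpy as np
from h import *
d=np.load("top0.npz")
f=lambda u,v,z:ray(d["camera_matrix"],d["camera_from_world"],(u/4+220-.4,v/4+125-.4),z)[:2]
for n,u,v,z in[("TL",92,50,.048),("TR",495,135,.048),("BL",32,280,.048),("BR",438,373,.048),("rib",377,260,.0675),("tab",258,241,.054),("pow",162,101,.048),("cTL",303,180,.0535),("cTR",455,207,.0535),("cBR",422,350,.0535),("da",25,105,.075),("dc",517,280,.075)]:print(n,f(u,v,z).round(4))
p=[f(*q,.048) for q in[(92,50),(495,135),(32,280),(438,373)]]
e=(p[0]-p[1]+p[2]-p[3]);print("yaw of +y axis from world y",np.degrees(np.arctan2(-e[0],e[1])), np.linalg.norm(e)/2)
th=np.arctan2(-e[0],e[1]);print("center(22.5,0)",np.mean(p,0), "origin",np.mean(p,0)-.0225*np.array([np.cos(th),np.sin(th)]))
E
```

```text
TL [0.663  0.0594]
TR [ 0.5925 -0.2404]
BL [0.4876 0.1038]
BR [ 0.4144 -0.1928]
rib [ 0.495  -0.1492]
tab [ 0.5133 -0.0631]
pow [0.6225 0.0071]
cTL [ 0.5589 -0.097 ]
cTR [ 0.5368 -0.2084]
cBR [ 0.4306 -0.1811]
da [0.6133 0.1067]
dc [ 0.4774 -0.2491]
yaw of +y axis from world y -13.546046312776863 0.3067133038809544
center(22.5,0) [ 0.5393492  -0.06748935] origin [ 0.5174751  -0.06221925]
```

Call:
move_arm([
  {"slide":[16,-37,3],"turn":-5},
  {"slide":[32,-74,6],"turn":-10},
  {"slide":[48,-111,9],"turn":-15},
  {"slide":[64,-148,12],"turn":-20},
  {"slide":[80,-185,15],"turn":-25},
  {"slide":[96,-222,18],"turn":-30},
  {"slide":[112,-259,20],"turn":-35},
  {"slide":[128,-296,20],"turn":-40},
], hand=0)

```text
time_s: 0.77
tcp_pos: [0.3553, 0.284, 0.2588]
eef_rot: [[-0.477, 0.879, -0.001], [0.879, 0.477, -0.0], [0.0, -0.001, -1.0]]
wrist_force: [1.8, 0.4, 0.4]
width: 0.0001
```

Call:
move_arm([
  {"slide":[16,-37,0],"turn":-5},
  {"slide":[32,-74,0],"turn":-10},
  {"slide":[48,-111,0],"turn":-15},
  {"slide":[64,-148,0],"turn":-20},
  {"slide":[80,-185,0],"turn":-25},
  {"slide":[96,-222,0],"turn":-30},
  {"slide":[112,-259,0],"turn":-35},
  {"slide":[128,-296,0],"turn":-40},
])

```text
time_s: 1.43
tcp_pos: [0.4834, -0.014, 0.2589]
eef_rot: [[0.204, 0.979, -0.001], [0.979, -0.204, 0.001], [0.001, -0.001, -1.0]]
wrist_force: [2.1, 0.8, 0.2]
width: 0.0003
```

Call:
move_arm([
  {"slide":[6,-15,0],"turn":-1},
  {"slide":[12,-30,0],"turn":-1.7},
  {"slide":[16,-46,0],"turn":-1.7},
  {"slide":[16,-46,0],"turn":-1.7},
  {"slide":[16,-46,0],"turn":-1.7},
  {"slide":[16,-46,0],"turn":-1.7},
  {"slide":[16,-46,0],"turn":-1.7},
  {"slide":[16,-46,0],"turn":-1.7},
])

```text
time_s: 2.1
tcp_pos: [0.4993, -0.0589, 0.2589]
eef_rot: [[0.231, 0.973, -0.001], [0.973, -0.231, 0.001], [0.001, -0.001, -1.0]]
wrist_force: [0.0, 0.3, 0.2]
width: 0.0
```

```bash
cat >> h.py <<'E'
def wrist(name):
    from cell import ctrl; import cv2
    s=ctrl.observe();d=ctrl.get_image("wrist")
    W=np.eye(4);W[:3,:3]=s["eef_rot"];W[:3,3]=s["tcp_pos"]
    T=np.linalg.inv(W@np.array(d["T_tool_cam"]))
    cv2.imwrite(f"pics/{name}.png",d["color"][...,::-1]);np.savez(f"{name}.npz",K=d["camera_matrix"],T=T)
    print(s["time_s"],s["tcp_pos"].round(4),s["wrist_force"].round(1),"cam",np.linalg.inv(T).round(3).tolist())
E
python3 -c "
from h import *
wrist('w0')"
```

```text
2.1 [ 0.4993 -0.0589  0.2589] [0.  0.3 0.2] cam [[0.973, -0.219, -0.073, 0.517], [-0.231, -0.925, -0.302, 0.019], [-0.002, 0.31, -0.951, 0.395], [0.0, 0.0, 0.0, 1.0]]
```

View pics/w0.png

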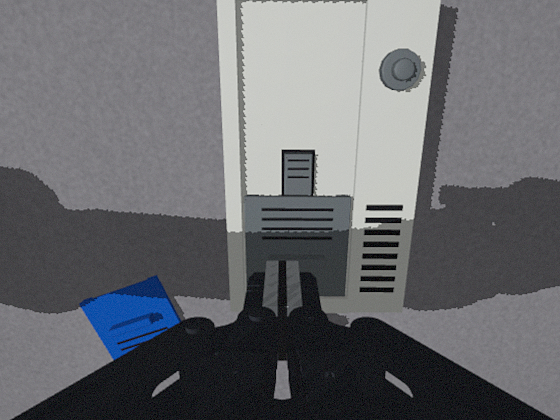

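The wrist view shows the tab at columns 282–315, rows 151–195. The cover's front edge is at row 196 (columns 246–351), and the power button is at (403,69), well clear.

```bash
python3 - <<'E'
import numpy as np,cv2
from h import *
d=np.load("w0.npz");f=lambda p,z:ray(d["K"],d["T"],p,z)
g=cv2.imread("pics/w0.png",0).astype(int)
print("col r170",g[170,276:322].tolist());print("row c298",g[145:202,298].tolist())
for n,p,z in[("tabL",(283,170),.054),("tabR",(314,170),.054),("tabfar",(298,152),.054),("cov L",(246,197),.0535),("cov R",(351,197),.0535),("pow",(403,69),.048),("stop",(300,2),.052),("railtop",(243,60),.052),("railbot",(245,190),.052),("strip0",(366,10),.0475),("strip1",(353,190),.0475)]:print(n,f(p,z).round(4))
E
```

```text
col r170 [198, 198, 198, 200, 213, 157, 6, 17, 82, 106, 111, 98, 100, 101, 98, 102, 98, 99, 99, 97, 101, 99, 97, 96, 97, 98, 101, 98, 102, 99, 100, 94, 104, 105, 116, 81, 22, 0, 80, 112, 145, 192, 203, 199, 198, 198]
row c298 [198, 198, 202, 212, 146, 4, 29, 48, 53, 92, 110, 108, 106, 113, 74, 15, 79, 103, 106, 106, 106, 111, 84, 40, 30, 97, 109, 106, 104, 107, 97, 53, 11, 96, 108, 108, 108, 106, 105, 102, 109, 105, 105, 105, 108, 109, 103, 106, 113, 87, 45, 57, 101, 110, 102, 106, 106]
tabL [ 0.4998 -0.0539  0.054 ]
tabR [ 0.5283 -0.0606  0.054 ]
tabfar [ 0.5173 -0.0405  0.054 ]
cov L [ 0.4588 -0.0717  0.0535]
cov R [ 0.5577 -0.0951  0.0535]
pow [0.6236 0.0089 0.048 ]
stop [0.5461 0.0807 0.052 ]
railtop [0.4882 0.0484 0.052 ]
railbot [ 0.4594 -0.065   0.052 ]
strip0 [0.5995 0.0627 0.0475]
strip1 [ 0.5616 -0.0905  0.0475]
```

Call:
move_arm([
  {"slide":[8,1,-30],"turn":-0.2},
  {"slide":[15,2,-70],"turn":-0.2},
  {"slide":[15,2,-105],"turn":-0.2},
  {"slide":[15,2,-135],"turn":-0.2},
  {"slide":[15,2,-160],"turn":-0.2},
  {"slide":[15,2,-180],"turn":-0.2},
  {"slide":[15,2,-188],"turn":-0.2},
  {"slide":[15,2,-188],"turn":-0.2},
])

```text
time_s: 2.82
tcp_pos: [0.5132, -0.0566, 0.0694]
eef_rot: [[0.234, 0.972, -0.004], [0.972, -0.234, 0.001], [0.0, -0.004, -1.0]]
wrist_force: [0.8, -1.5, 0.1]
width: 0.0001
```

```bash
python3 -c "
from h import *
wrist('w1')"
```

```text
2.8167 [ 0.5132 -0.0566  0.0694] [ 0.8 -1.5  0.1] cam [[0.972, -0.221, -0.077, 0.531], [-0.234, -0.924, -0.302, 0.021], [-0.005, 0.311, -0.95, 0.205], [0.0, 0.0, 0.0, 1.0]]
```

View pics/w1.png

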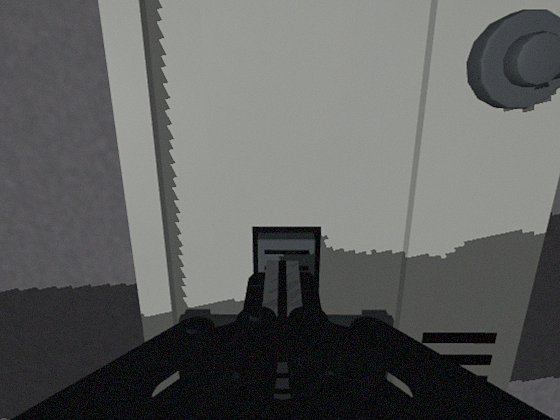

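The fingertips (283,258) sit over the middle of the tab (columns 254–320), so I'm pressing down in small steps.

Call:
move_arm([
  {"slide":[0.5,0,-2]},
  {"slide":[0.5,0,-4]},
  {"slide":[0.5,0,-6]},
  {"slide":[0.5,0,-8]},
  {"slide":[0.5,0,-9]},
  {"slide":[0.5,0,-10]},
  {"slide":[0.5,0,-11]},
  {"slide":[0.5,0,-11]},
])

```text
invalid input at $.moves[0]: expected keys slide, turn
```

Call:
move_arm([
  {"slide":[0.5,0,-2],"turn":0},
  {"slide":[0.5,0,-4],"turn":0},
  {"slide":[0.5,0,-6],"turn":0},
  {"slide":[0.5,0,-8],"turn":0},
  {"slide":[0.5,0,-9],"turn":0},
  {"slide":[0.5,0,-10],"turn":0},
  {"slide":[0.5,0,-11],"turn":0},
  {"slide":[0.5,0,-11],"turn":0},
])

```text
time_s: 3.53
tcp_pos: [0.5148, -0.0568, 0.06]
eef_rot: [[0.235, 0.972, -0.002], [0.972, -0.235, 0.001], [0.001, -0.002, -1.0]]
wrist_force: [-0.7, 0.8, 2.6]
width: -0.0003
```

Call:
move_arm([
  {"slide":[0,0,-1],"turn":0},
  {"slide":[0,0,-2],"turn":0},
  {"slide":[0,0,-3],"turn":0},
  {"slide":[0,0,-4],"turn":0},
  {"slide":[0,0,-5],"turn":0},
  {"slide":[0,0,-6],"turn":0},
  {"slide":[0,0,-6],"turn":0},
  {"slide":[0,0,-6],"turn":0},
])

```text
time_s: 4.2
tcp_pos: [0.5148, -0.0568, 0.0542]
eef_rot: [[0.235, 0.972, -0.001], [0.972, -0.235, 0.002], [0.001, -0.002, -1.0]]
wrist_force: [-1.1, 0.5, 3.9]
width: 0.0002
```

Call:
move_arm([
  {"slide":[0,0,-0.5],"turn":0},
  {"slide":[0,0,-1],"turn":0},
  {"slide":[0,0,-1.5],"turn":0},
  {"slide":[0,0,-2],"turn":0},
  {"slide":[0,0,-2.5],"turn":0},
  {"slide":[0,0,-2.5],"turn":0},
  {"slide":[0,0,-2.5],"turn":0},
  {"slide":[0,0,-2.5],"turn":0},
])

```text
time_s: 4.87
tcp_pos: [0.515, -0.0567, 0.0538]
eef_rot: [[0.235, 0.972, -0.001], [0.972, -0.235, 0.003], [0.003, -0.001, -1.0]]
wrist_force: [-9.6, 1.6, 31.9]
width: 0.0001
```

It bottomed out at z = 0.0538 with 32 N, so the tab is fully down. Next I'll lift and move to above the area behind the rib.

Call:
move_arm([
  {"slide":[0,0,20],"turn":0},
  {"slide":[0,0,45],"turn":0},
  {"slide":[-4,-18,62],"turn":0},
  {"slide":[-10,-42,70],"turn":0},
  {"slide":[-18,-74,70],"turn":0},
  {"slide":[-25,-102,70],"turn":0},
  {"slide":[-28,-114,70],"turn":0},
  {"slide":[-28,-114,70],"turn":0},
])

```text
time_s: 5.53
tcp_pos: [0.4858, -0.1746, 0.1241]
eef_rot: [[0.24, 0.971, -0.0], [0.971, -0.24, 0.002], [0.002, -0.001, -1.0]]
wrist_force: [-0.4, -0.9, -0.1]
width: 0.0001
```

```bash
python3 -c "
from h import *
wrist('w2')"
```

```text
5.5333 [ 0.4858 -0.1746  0.1241] [-0.4 -0.9 -0.1] cam [[0.971, -0.227, -0.075, 0.504], [-0.24, -0.923, -0.301, -0.097], [-0.001, 0.31, -0.951, 0.26], [0.0, 0.0, 0.0, 1.0]]
```

View pics/w2.png

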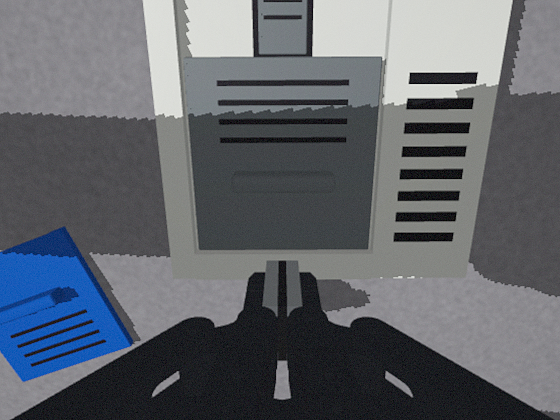

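The wrist view shows the tab down at (283,25), flush with the deck and with no side shading. The cover is at rows 57–250, columns 185–383, and the faint rib at about (283,181).

```bash
python3 - <<'E'
import numpy as np,cv2
from h import *
d=np.load("w2.npz");f=lambda p,z:ray(d["K"],d["T"],p,z)[:2]
g=cv2.imread("pics/w2.png",0).astype(int)
print("rows 160.. c283",g[160:200,260:300].mean(1).round().tolist())
for n,p,z in[("front",(284,57),.0535),("back",(284,249),.0535),("ribtop near",(283,192),.0675),("ribtop far",(283,172),.0675),("rib base near",(283,193),.0535)]:
    q=f(p,z);l=q-np.array([.4954,-.1369]);print(n,q.round(4),"local to seat",(np.array([[.972,-.235],[.235,.972]])@l*1000).round(1))
E
```

```text
rows 160.. c283 [68.0, 68.0, 66.0, 67.0, 67.0, 67.0, 67.0, 67.0, 68.0, 68.0, 65.0, 59.0, 58.0, 59.0, 60.0, 60.0, 64.0, 66.0, 67.0, 68.0, 68.0, 68.0, 67.0, 68.0, 66.0, 66.0, 66.0, 66.0, 66.0, 66.0, 65.0, 62.0, 60.0, 66.0, 68.0, 67.0, 68.0, 66.0, 66.0, 66.0]
front [ 0.508  -0.0828] local to seat [-0.5 55.6]
back [ 0.482  -0.1891] local to seat [ -0.8 -53.9]
ribtop near [ 0.491  -0.1498] local to seat [ -1.3 -13.6]
ribtop far [ 0.4936 -0.139 ] local to seat [-1.2 -2.5]
rib base near [ 0.4899 -0.1542] local to seat [ -1.3 -18.1]
```

Call:
move_arm([
  {"slide":[0,0,-15],"turn":0.3},
  {"slide":[0,0,-32],"turn":0.3},
  {"slide":[0,0,-45],"turn":0.3},
  {"slide":[0,0,-54],"turn":0.3},
  {"slide":[0,0,-58],"turn":0.3},
  {"slide":[0,0,-58],"turn":0.3},
  {"slide":[1,4,-58],"turn":0.3},
  {"slide":[2,8,-58],"turn":0.3},
])

```text
time_s: 6.25
tcp_pos: [0.489, -0.1642, 0.0664]
eef_rot: [[0.234, 0.972, 0.0], [0.972, -0.234, 0.003], [0.003, -0.0, -1.0]]
wrist_force: [0.0, 0.5, -0.6]
width: 0.0002
```

Call:
move_arm([
  {"slide":[0.5,2,0],"turn":0},
  {"slide":[1,4,0],"turn":0},
  {"slide":[1.5,6,0],"turn":0},
  {"slide":[2.4,10,0],"turn":0},
  {"slide":[3.4,14,0],"turn":0},
  {"slide":[4.4,18,0],"turn":0},
  {"slide":[5.4,22,0],"turn":0},
  {"slide":[6.3,26,0],"turn":0},
])

```text
time_s: 6.92
tcp_pos: [0.4954, -0.1378, 0.0664]
eef_rot: [[0.234, 0.972, 0.0], [0.972, -0.234, 0.003], [0.003, -0.0, -1.0]]
wrist_force: [0.7, -1.3, 0.9]
width: 0.0001
```

Call:
move_arm([
  {"slide":[1,4,0],"turn":0},
  {"slide":[2.2,9,0],"turn":0},
  {"slide":[3.4,14,0],"turn":0},
  {"slide":[4.8,20,0],"turn":0},
  {"slide":[6.3,26,0],"turn":0},
  {"slide":[7.8,32,0],"turn":0},
  {"slide":[9.2,38,0],"turn":0},
  {"slide":[10.4,43,0],"turn":0},
])

```text
time_s: 7.58
tcp_pos: [0.5059, -0.0939, 0.0664]
eef_rot: [[0.233, 0.972, 0.0], [0.972, -0.233, 0.003], [0.003, -0.0, -1.0]]
wrist_force: [-0.4, -1.9, 1.7]
width: 0.0001
```

```bash
python3 -c "
from h import *
wrist('w3')"
```

```text
7.5833 [ 0.5059 -0.0939  0.0664] [-0.4 -1.9  1.7] cam [[0.973, -0.221, -0.073, 0.523], [-0.232, -0.925, -0.3, -0.016], [-0.001, 0.309, -0.951, 0.202], [0.0, 0.0, 0.0, 1.0]]
```

View pics/w3.png

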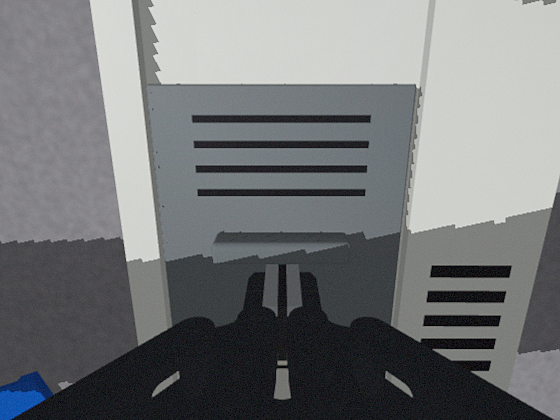

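The cover (front edge at row 85, rib at row 247) is level and straight, and has slid past the tab. I'll keep pushing about 52 mm, then ease off.

Call:
move_arm([
  {"slide":[1,4,0],"turn":0},
  {"slide":[2.2,9,0],"turn":0},
  {"slide":[3.6,15,0],"turn":0},
  {"slide":[5.3,22,0],"turn":0},
  {"slide":[7,29,0],"turn":0},
  {"slide":[8.7,36,0],"turn":0},
  {"slide":[10.2,42,0],"turn":0},
  {"slide":[11.1,46,0],"turn":0},
])

```text
time_s: 8.3
tcp_pos: [0.5176, -0.0457, 0.0663]
eef_rot: [[0.231, 0.973, 0.0], [0.973, -0.231, 0.004], [0.004, -0.0, -1.0]]
wrist_force: [0.0, -2.2, 0.2]
width: -0.0001
```

Call:
move_arm([
  {"slide":[0.7,3,0],"turn":0},
  {"slide":[1.2,5,0],"turn":0},
  {"slide":[1.4,6,0],"turn":0},
  {"slide":[1.4,6,0],"turn":0},
  {"slide":[0.5,2,0],"turn":0},
  {"slide":[-0.5,-2,0],"turn":0},
  {"slide":[-0.5,-2,12],"turn":0},
  {"slide":[-0.5,-2,40],"turn":0},
])

```text
time_s: 8.97
tcp_pos: [0.5147, -0.0483, 0.1048]
eef_rot: [[0.233, 0.973, -0.005], [0.973, -0.233, 0.003], [0.002, -0.006, -1.0]]
wrist_force: [1.1, 1.4, 0.1]
width: 0.0001
```

Call:
move_arm([
  {"slide":[-5,-20,30],"turn":0},
  {"slide":[-12,-50,60],"turn":0},
  {"slide":[-18,-80,90],"turn":0},
  {"slide":[-24,-100,110],"turn":0},
  {"slide":[-24,-100,110],"turn":0},
  {"slide":[-24,-100,110],"turn":0},
  {"slide":[-24,-100,110],"turn":0},
  {"slide":[-24,-100,110],"turn":0},
])

```text
time_s: 9.63
tcp_pos: [0.4904, -0.147, 0.2141]
eef_rot: [[0.231, 0.973, -0.007], [0.973, -0.231, 0.004], [0.002, -0.007, -1.0]]
wrist_force: [-0.5, 0.4, -0.0]
width: 0.0001
```

```bash
python3 - <<'E'
from h import *
import cv2
from cell import ctrl
wrist('w4')
d=ctrl.get_image("side");a=cv2.imread("pics/w4.png")
b=cv2.resize(d["color"][165:305,235:360,::-1],(250,280));o=np.zeros((420,810-10,3),np.uint8);o[:,:550]=a[:,5:555];o[:280,550:]=b
cv2.imwrite("pics/c4.png",o)
E
```

```text
9.6333 [ 0.4904 -0.147   0.2141] [-0.5  0.4 -0. ] cam [[0.973, -0.217, -0.079, 0.508], [-0.23, -0.926, -0.3, -0.07], [-0.008, 0.31, -0.951, 0.35], [0.0, 0.0, 0.0, 1.0]]
```

View pics/c4.png

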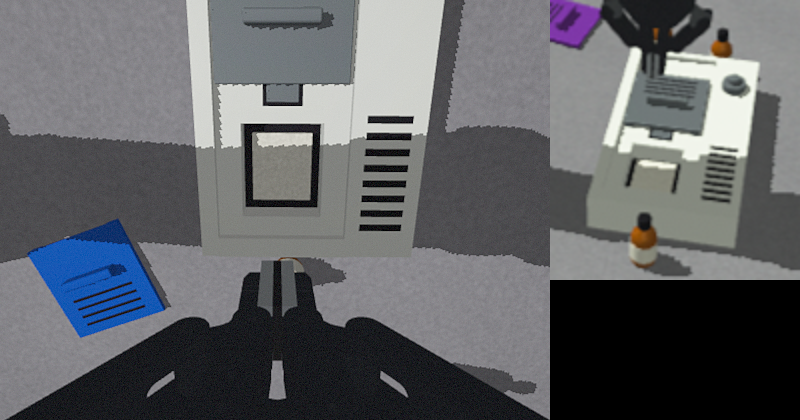

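The well (246–318, 125–207 in the wrist view) is fully open. The cover lies level with its back edge at row 83, and the tab's end shows behind it. One numeric check, then hand-in.

```bash
python3 - <<'E'
from h import *
from cell import ctrl
d=np.load("w4.npz");M=np.array([[.972,-.235],[.235,.972]])
for n,p in[("backL",(223,82)),("backR",(356,82))]:
    q=ray(d["K"],d["T"],p,.0535)[:2]-[.4954,-.1369];print(n,(M@q*1000).round(1)+[0,-80])
s=ctrl.observe();print(s["time_s"],s["wrist_force"].round(1))
print(ctrl.hand_in())
E
```

```text
backL [-50.6  -8. ]
backR [51.  -7.5]
9.7333 [ 0.2 -0.   0.9]
the job is handed in; nothing more can be done
None
```

The cover is off its seat and the job is handed in, at about 9.7 s of the 40 s allowed.

- **Tab:** I pressed it straight down with the closed fingertips until it bottomed out. The tip was then at about 46 mm, and the wrist force read 32 N.
- **Cover:** I pushed the cover by its rib along the deck, over the lowered tab. Push force stayed around 2 N, with no sign of catching. I then backed off and lifted clear.

The last wrist and side pictures show the well fully open and the cover flat and square in the channel. Its back edge measures y ≈ -8 mm, which puts the cover's origin at about +47 mm; the well is open from +15 mm and the end stop is at +90 mm. The power button was never approached, and the robot was touching nothing at hand-in.

I did not measure the bottles and other objects again afterwards. The arm's path stayed clear of them, and no unexpected force showed. No check failed. Early position estimates from the top and wrist cameras differed by about 3 mm; I used the wrist values.

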